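# Take the set wax block out of its mould on the cold plate

## Task

The wax block in the mould on the cold plate has set: open the clear cover as far as it goes, lift the block by its green cassette out of the mould, leaving the mould on the plate, and set it down flat, cassette up, in the empty pocket of the blue tray. Then put the empty mould in the wire wash basket, standing flat with its cavity up, and gently close the cover fully. Set things down rather than dropping them, and do not disturb the finished pink block or the other things on the bench.

Things in the scene. Friction and masses are not known exactly. Their poses are not given: they have to be found in the camera images.
- cooler: White cold plate housing, blue control strip in front, 250 (x) x 270 (y) x 88 mm high, fixed. Origin: centre of its underside on the bench; x points from the front (cover handle) back to the hinge, z up. Open well 170 (x) x 210 (y) mm, its centre at x = -5 mm, floor (the plate) at 40 mm, rim at 88 mm above the bench. Front wall 35 mm, side walls 30 mm thick.
- plate (a point): Centre of the aluminium cold plate's upper face, the floor of the well, 40 mm above the bench; axes as cooler.
- cover (a joint): Angle of the clear cover, rad: 0 shut flat over the well, grows as its front edge rises, stop at 1.05 (60 degrees). Fully open it still leans over the back of the well: reach the mould with the tool leaning back to the handle side, about 30 degrees. Stiff hinge, stays where left: about 4 N up at the handle opens it, 1 to 2 N down shuts it. Starts nearly shut.
- cover_hinge (a point): Middle of the cover's hinge line, which runs along the cooler's y axis, 100 mm behind the cooler's origin and 92.5 mm above the bench. The cover is 220 mm long from here to its front edge, 240 mm wide, 5 mm thick (9 mm at the front edge).
- cover_handle (a point): Middle of the cover's blue round handle bar: 12 mm thick, 120 mm long, parallel to the hinge, in the cover's plane, 265 mm from the hinge line and 45 mm beyond the cover's front edge (39 mm free gap). Arms 12 mm thick at the bar's ends join it to the cover. Pinched from above it turns between the fingers. Axes turn with the cover (x to the hinge).
- mould: Open aluminium mould, 96 (x) x 62 (y) x 22 mm high, 0.2 kg, on the cold plate, its x roughly along the cooler's x. Origin: centre of its underside. Cavity 66 (x) x 44 (y) mm, 18 mm deep; end walls 15 mm, side walls 9 mm thick. When empty, grip it across its 62 mm width.
- block: Cream wax casting 62 (x) x 40 (y) x 16 mm under a green cassette 80 (x) x 54 (y) x 14 mm; 30 mm high, 0.07 kg. Origin: centre of the wax's underside; cassette at z = 16 to 30 mm, sloping at its -x end. In the mould the cassette rests on the mould's top face, wax in the cavity with 2 mm play; the cassette's sides, 54 mm apart, stand 14 mm above the mould: grip these.
- tray: Blue block tray, fixed, 220 (x) x 96 (y) x 14 mm high, walls and floor 5 mm; a wall across the middle makes two pockets of 102.5 (x) x 86 (y) mm. The +x pocket holds a finished pink block, the -x one is empty. Origin: centre of its underside, on the bench.
- tray_empty (a point): Centre of the floor of the tray's empty pocket, 5 mm above the bench; axes as tray. The block may lie either way round along the pocket's x.
- basket: Steel wire wash basket, fixed, open at the top, 190 (x) x 150 (y) x 45 mm high, walls 3 mm, floor 4 mm thick. Origin: centre of its underside, on the bench. Tray and basket stand one on each side of the cold plate, sides swapped at random.
- old_block: Finished block with a pink cassette, same size as the green one, in the +x pocket of the tray. Leave alone.
- forceps: Steel forceps, 145 mm long along x, 16 x 9 mm, lying on the bench in front of the cold plate. Origin: centre of the underside. Leave alone.
- dish: Grey pulp kidney dish with purple caps, 210 (y) x 110 mm, 38 mm high, at the back right. Leave alone.
- rack: Yellow tube rack with purple-capped tubes, 85 (x) x 160 (y) mm, 94 mm high, at the back left. Leave alone.
- bottle: Wash bottle with green top, 72 mm across, 165 mm high, with a spout to its -x, at the left. Leave alone.
Not all that is in view belongs to the job. Of the things shaped like the tray, the blue one is meant.

How it is judged:
By the outcome, as a careful person would: the job done as asked, in the order asked, and still so for the second after the job is handed in, with the robot touching nothing.
It also fails if it takes over 72 s, if anything falls off the work surface, if the arm or the gripper's body presses on something with over 40 N, if the wrist force passes 120 N, or if a joint passes its speed limit or range.

## Robot

A 7-joint arm with a two-finger parallel gripper is mounted at the origin on the work surface. World frame = base frame: x ahead of the robot, y to its left, z up, the work surface at z = 0. Lengths are in m, angles in rad, forces in N, time in s.
With the tool pointing down it reaches from about 0.425 to 1.025 m from the base axis. Payload 3.6 kg.
Tool frame: the origin (TCP) lies between the finger pads; the fingertips stand 14 mm ahead of it and the grasp point (between the pads) lies 5 mm behind it; z points along the fingers, y is the line along which they close (so a half turn about z gives the same grasp; the last joint's range is limited). The gripper opens to 85 mm and grips with 20 to 120 N. Pads are 22 mm wide; open, the fingers measure 114 mm over their backs; the gripper's body (76 mm by 85 mm) begins 54 mm behind the grasp point. The pads swing forward as they close: fully open they stand 13 mm farther back than shut.
Start: joints at [1.246, 0.591, 0.048, 1.609, -0.033, 0.943, -0.034], TCP at [0.167, -0.706, 0.245] pointing down, gripper open.
Joint ranges: [-2.69, 2.69], [-0.47, 2.24], [-1.27, 1.36], [0.19, 2.51], [-1.53, 4.68], [0.08, 2.07], [-3.09, 3.09]. Speed limits (rad/s): [2.57, 2.57, 3.14, 3.14, 3.14, 3.14, 3.14].

## Interface

Orientations are given as a unit quaternion [x, y, z, w].
In Python, from workcell import env gives the robot as it stands.
- The arm moves only by the tool play_rows, never from a script. Its argument "increments" is one flat list of numbers, 6 for each row, row after row: the shift along the world's x, y, z each as a share of 50 mm, from -1 to 1, then the turn, a rotation vector about the world's x, y, z each as a share of 180 degrees, from -1 to 1. A call has 1 to 10 rows; each row shifts and turns the commanded pose from where the row before left it; what a row does not reach is not made up. A row lasts 1/10 s, in which the tool goes at most 50 mm and 8.59 degrees, less where a joint would pass 70% of its speed; a pose out of reach is approached as far as the arm can. A call with a number of a shift or a turn outside -1 to 1 is refused whole. A call with a gripper value outside its range is refused whole. "hand" is the opening, from -1 (shut) to 1 (fully open), set as the call begins (left out, the last holds). The fingers move at their own pace and stop on an object; "newtons" is the grip in N (left out, the last holds). Time passes only in rows, so rows that do not move let the fingers close. It gives the time, the measured TCP pose, the force, the opening and the grip force at its end, in the units of the state.
- env.read_state(): the state, without advancing time (a new reading comes with each control period).
- env.capture(name): name is "scene" or "top" or "wrist"; returns a dict with "color" (480x640x3 uint8, blue, green, red), "intrinsics" (3x3 intrinsics, pixels), "extrinsics" (4x4, takes a point from camera to world coordinates). Camera axes: x right, y up, looking along -z (the intrinsics and any distortion apply to the point x, -y, -z); pixel columns grow to the right and rows downward; lengths in m; the calibration is good to about 2 mm. The wrist camera is an equidistant fisheye: a pixel r from the principal point sees the ray r / f radians off the axis. A picture is of the moment at which its call begins. There is no depth.
- env.job_done(): hands the job in; it is judged then, once.
The state is a dict: "clock": time; "qpos": joint angles; "qd": joint speeds; "joint_torque": joint torques, N m; "eef_pos": TCP position; "tcp_rot": TCP orientation; "contact_force": force on the tool from outside, world axes, zero at the start; "torque": the same for the moment, N m; "gripper_width": opening from 0.0 (shut) to 1.0 (fully open); "finger_force": force on a finger pad.
Only numpy, scipy, OpenCV 4.12 (cv2) and the standard library are available. Lean on these libraries where they do the work, as an engineer would, in place of code of your own. Each camera call takes 0.05 s, during which the arm holds its last target. There are 200 camera calls.

## Working session

There is one attempt and no reset: what is moved stays moved. The work goes in short steps, Python scripts to look and compute and a tool call to move; the robot and the scene stay as the last step left them, time stands still between calls to the robot, and variables do not carry over. Pictures are saved under pics/ and viewed, at most 10 in all, crops included, and the job is handed in when it is done.

Besides the shell and the picture viewer there is one more tool, called after "Request:" as name(argument=value, ...) on one line, values as JSON. play_rows: Moves the arm, as the interface text tells. Shift numbers are shares of 50 mm and turn numbers shares of 180 degrees, none past 1 either way. Its arguments: {"type":"object","properties":{"increments":{"type":"array"},"hand":{"type":"number"},"newtons":{"type":"number"}},"required":["increments"]}

```bash
mkdir -p pics; ls; cat > h.py <<'E'
import numpy as np, cv2
from scipy.spatial.transform import Rotation as R
from workcell import env
def ray(c,u,v,fish=False):
    K=np.array(c["intrinsics"]);T=np.array(c["extrinsics"])
    x=(u-K[0,2])/K[0,0];y=(v-K[1,2])/K[1,1]
    if fish:
        r=np.hypot(x,y);s=np.sin(r)/r if r>1e-9 else 1;d=np.array([x*s,-y*s,-np.cos(r)])
    else: d=np.array([x,-y,-1.])
    d=T[:3,:3]@d
    return T[:3,3],d/np.linalg.norm(d)
def onz(c,u,v,z,fish=False):
    o,d=ray(c,u,v,fish);return o+d*(z-o[2])/d[2]
def tri(r1,r2):
    (o1,d1),(o2,d2)=r1,r2
    s=np.linalg.lstsq(np.c_[d1,-d2],o2-o1,rcond=None)[0]
    a=o1+s[0]*d1;b=o2+s[1]*d2
    return (a+b)/2,np.linalg.norm(a-b)
def proj(c,p,fish=False):
    K=np.array(c["intrinsics"]);T=np.array(c["extrinsics"])
    q=T[:3,:3].T@(np.asarray(p)-T[:3,3]);q=np.array([q[0],-q[1],-q[2]])
    if fish:
        r=np.hypot(q[0],q[1]);t=np.arctan2(r,q[2]);x,y=q[0]/r*t,q[1]/r*t
    else: x,y=q[0]/q[2],q[1]/q[2]
    return np.array([K[0,0]*x+K[0,2],K[1,1]*y+K[1,2]])
E
python3 - <<'E'
from h import *
np.set_printoptions(precision=3,suppress=True)
for n in("scene","top"):
    c=env.capture(n);cv2.imwrite(f"pics/{n}0.png",c["color"]);print(n,c["intrinsics"],c["extrinsics"])
print(env.read_state())
E
```

```text
pics
scene [[497.716   0.    319.464]
 [  0.    497.716 240.59 ]
 [  0.      0.      1.   ]] [[ 0.815 -0.502  0.29   0.835]
 [ 0.579  0.697 -0.423 -0.468]
 [ 0.01   0.513  0.859  1.177]
 [ 0.     0.     0.     1.   ]]
top [[516.82    0.    316.241]
 [  0.    516.82  238.768]
 [  0.      0.      1.   ]] [[-0.009  0.984 -0.177  0.266]
 [-1.    -0.01  -0.003  0.082]
 [-0.005  0.177  0.984  1.253]
 [ 0.     0.     0.     1.   ]]
{'clock': 0.1, 'qpos': array([ 1.246,  0.592,  0.048,  1.61 , -0.033,  0.943, -0.034]), 'qd': array([-0.002, -0.   , -0.   , -0.003,  0.   , -0.002, -0.   ]), 'joint_torque': array([  0.005, -55.   ,   1.553, -19.883,   0.01 ,   0.004,   0.   ]), 'eef_pos': array([ 0.166, -0.705,  0.244]), 'tcp_rot': array([ 0.993,  0.116, -0.   , -0.001]), 'contact_force': array([-0.514,  0.032, -0.671]), 'torque': array([0.009, 0.06 , 0.022]), 'finger_force': 0.0, 'gripper_width': 1.0052962169390027}
```

View pics/top0.png

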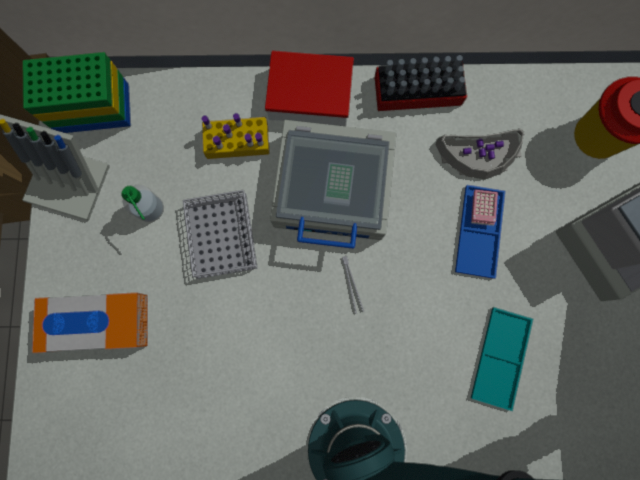

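View pics/scene0.png

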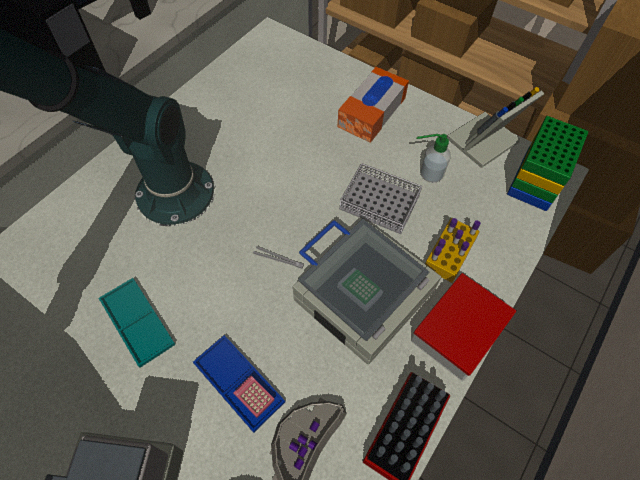

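The top view shows the cold plate at about (333,180), with the cover handle at (327,233), the basket at (217,237) and the forceps at (352,285). There are two tray-shaped things. The blue one at (480,232) has the pink block in its far pocket and its empty pocket at (477,255). The teal one at (501,358) is empty. The blue one fits the description. In the scene view the blue tray is at (240,383) and the teal one at (137,322).

```bash
cat > m1.py <<'E'
from h import *
np.set_printoptions(precision=4,suppress=True)
cs={n:env.capture(n) for n in("scene","top")}
def comps(c,lo,hi,amin=60):
    hsv=cv2.cvtColor(c["color"],cv2.COLOR_BGR2HSV);m=cv2.inRange(hsv,lo,hi)
    k,l,s,ce=cv2.connectedComponentsWithStats(cv2.morphologyEx(m,cv2.MORPH_CLOSE,np.ones((3,3))))
    return [(l==i,s[i],ce[i]) for i in range(1,k) if s[i][4]>amin]
for nm,lo,hi in(("blue",(105,120,50),(125,255,255)),("pink",(165,60,120),(179,255,255)),("pink0",(0,60,120),(8,160,255)),("green",(45,40,50),(90,255,255))):
    for n,c in cs.items():
        for m,s,ce in comps(c,lo,hi):
            q=cv2.findContours(m.astype(np.uint8),0,1)[0];q=max(q,key=cv2.contourArea)
            h=cv2.convexHull(q);b=cv2.approxPolyN(h,4).reshape(-1,2) if len(h)>4 else h.reshape(-1,2)
            print(nm,n,s,ce.round(1),b.tolist())
crop=lambda c,x,y,w,h,f:cv2.resize(c["color"][y:y+h,x:x+w],None,fx=f,fy=f,interpolation=cv2.INTER_CUBIC)
a=crop(cs["top"],170,120,360,170,2.2)
b=crop(cs["scene"],190,155,260,280,1.0)
cv2.imwrite("pics/crop1.png",cv2.convertScaleAbs(a,alpha=1.4))
E
python3 m1.py
```

```text
blue scene [362  76  31  30 472] [377.1  90.7] [[396, 79], [373, 107], [359, 101], [381, 75]]
blue scene [507 186  45  25 402] [528.6 198.3] [[551, 203], [546, 211], [506, 194], [511, 186]]
blue scene [299 221  51  45 330] [320.4 240. ] [[350, 233], [315, 266], [298, 252], [333, 220]]
blue scene [ 193  335   92   97 3021] [234.4 378.9] [[285, 401], [253, 432], [192, 362], [224, 335]]
blue top [ 52  79  78  54 590] [102.8 119. ] [[130, 125], [67, 132], [51, 128], [128, 77]]
blue top [ 54 135  12  14  92] [ 59.6 141.7] [[66, 145], [61, 150], [53, 137], [59, 134]]
blue top [ 455  186   50   92 2663] [478.3 239.5] [[504, 191], [495, 278], [455, 272], [465, 185]]
blue top [297 217  61  31 492] [326.2 237.2] [[360, 224], [353, 248], [297, 241], [299, 217]]
blue top [  43  311   65   24 1313] [ 75.1 322.6] [[102, 332], [43, 335], [43, 314], [117, 310]]
pink scene [234 376  40  41 554] [253.3 395.5] [[274, 399], [256, 416], [234, 392], [251, 376]]
pink top [473 190  24  34 332] [484.  207.7] [[496, 192], [494, 223], [473, 220], [475, 190]]
pink0 scene [241 383  30  31 362] [255.9 397.1] [[27
[... 701 characters left out ...]
, 304], [341, 284], [357, 268]]
green scene [  98  278   77   90 3433] [136.3 322.1] [[176, 344], [139, 368], [98, 297], [133, 277]]
green top [  22   52   90   57 4201] [66.3 79.9] [[111, 105], [23, 108], [22, 59], [110, 50]]
green top [118  69   7  50 228] [120.6  94.4] [[123, 76], [124, 119], [118, 114], [118, 69]]
green top [ 25 126  14  16 111] [ 32.  133.1] [[40, 139], [32, 142], [25, 129], [31, 124]]
green top [326 164  27  35 706] [338.8 181.3] [[353, 166], [349, 199], [325, 196], [330, 163]]
green top [121 185  25  35 368] [132.5 197.8] [[141, 192], [146, 224], [118, 193], [128, 183]]
green top [ 470  307   64  105 4225] [501.8 358.8] [[534, 318], [512, 412], [469, 399], [492, 306]]
```

View pics/crop1.png

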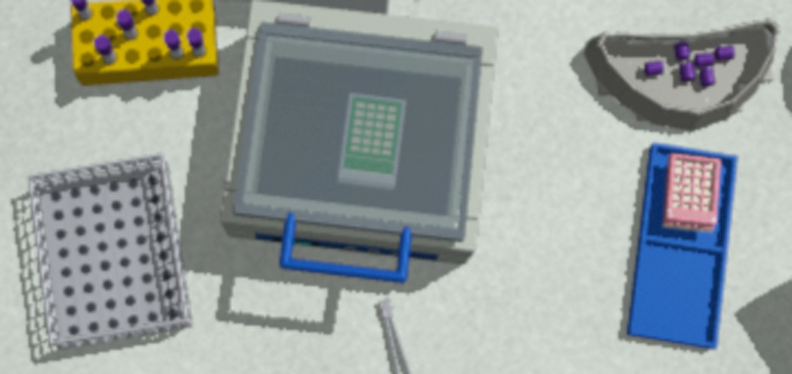

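The crop confirms the blue tray. Its pink block is at crop (693,190) and its empty pocket at crop (675,295), which is image (477,254). The green cassette shows through the cover at image (339,181), with its sloping end toward the handle.

```bash
cat > m2.py <<'E'
from h import *
np.set_printoptions(precision=4,suppress=True)
s=env.capture("scene");t=env.capture("top")
P={"tray":[((285,401),(504,191)),((253,432),(495+.5,186)) ,((192,362),(495,278)),((224,335),(455,272))],
}
S=[(285,401),(253,432),(192,362),(224,335)]
T=[(465,185),(504,191),(495,278),(455,272)]
def go(nm,S,T):
    for a,b in zip(S,T): print(nm,a,b,*tri(ray(s,*a),ray(t,*b)))
go("tray",S,T)
go("tray z14",S,T) if 0 else print("tray@14mm",[onz(t,*b,.014)[:2] for b in T],[onz(s,*a,.014)[:2] for a in S])
go("bar",[(333,220),(299,253)],[(298,241),(354,247)])
go("green",[(381,288),(365,304),(341,284),(357,268)],[(330,164),(353,166),(349,199),(325,196)])
go("greenc",[(360.8,286.3)],[(338.8,181.3)])
go("pinkc",[(253.3,395.5)],[(484,207.7)])
go("basket",[(368,164),(421,181),(396,231),(341,205)],[(184,201),(184,201),(184,201),(184,201)]) if 0 else None
print("basket z45",[onz(t,*b,.045)[:2] for b in[(183.6,201),(243.6,191.4),(255.5,267.7),(190,278)]])
print("basket sc",[onz(s,*b,.045)[:2] for b in[(368,164),(421,181),(396,229),(341,196)]])
E
python3 m2.py; python3 - <<'E'
from h import *
c=env.capture("scene")["color"][150:330,240:500]
cv2.imwrite("pics/crop2.png",cv2.convertScaleAbs(cv2.resize(c,None,fx=3,fy=3,interpolation=cv2.INTER_CUBIC),alpha=1.4))
E
```

```text
tray (285, 401) (465, 185) [ 0.6237 -0.2871  0.0036] 0.0006419903926020074
tray (253, 432) (504, 191) [ 0.6069 -0.3825  0.0053] 0.00015460097690843646
tray (192, 362) (495, 278) [ 0.3895 -0.3442  0.0082] 0.0010320243496717535
tray (224, 335) (455, 272) [ 0.4056 -0.2489  0.0057] 0.00016931348801057993
tray@14mm [array([ 0.621 , -0.2838]), array([ 0.6046, -0.3792]), array([ 0.3893, -0.3418]), array([ 0.4047, -0.2468])] [array([ 0.6254, -0.289 ]), array([ 0.6085, -0.3832]), array([ 0.3913, -0.3452]), array([ 0.4088, -0.2504])]
bar (333, 220) (298, 241) [0.4673 0.127  0.1101] 0.000253058524860679
bar (299, 253) (354, 247) [0.453  0.0009 0.105 ] 0.0005743168136578223
green (381, 288) (330, 164) [0.6613 0.0527 0.0706] 0.0034215548769115
green (365, 304) (353, 166) [ 0.654  -0.0038  0.0702] 0.0016192088332182154
green (341, 284) (349, 199) [0.5751 0.0079 0.0652] 0.0006907275282038419
green (357, 268) (325, 196) [0.5829 0.0655 0.0691] 0.00315750957854494
greenc (360.8, 286.3) (338.8, 181.3) [0.6186 0.0311 0.0656] 0.0002988439712333637
pinkc (253.3, 395.5) (484, 207.7) [ 0.5607 -0.3231  0.0242] 0.001370709892455773
basket z45 [array([0.5793, 0.4049]), array([0.6017, 0.2606]), array([0.4159, 0.2297]), array([0.3931, 0.3831])]
basket sc [array([0.4171, 0.384 ]), array([0.5736, 0.4202]), array([0.599 , 0.2388]), array([0.4176, 0.2426])]
```

View pics/crop2.png

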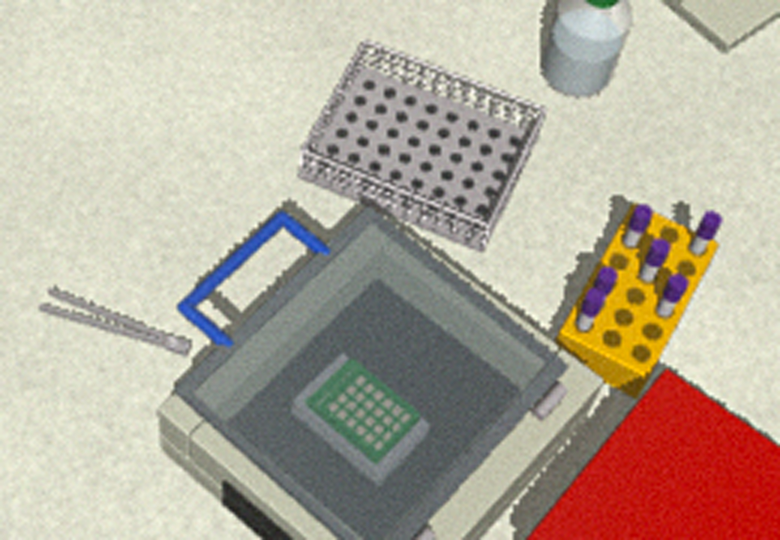

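The basket rim in this crop runs through (363,42), (545,108), (488,235) and (300,150), so its yaw is about +9°. The cassette sits in the aluminium mould with its sloping end toward the handle at the lower left. I'll now move to above the handle.

Request:
play_rows(increments=[0.566,0.71,0,0,0,0.0195,0.566,0.71,0,0,0,0.0195,0.566,0.71,0,0,0,0.0195,0.566,0.71,0,0,0,0.0195,0.566,0.71,0,0,0,0.0195,0.566,0.71,0,0,0,0.0195,0.566,0.71,0,0,0,0.0195,0.566,0.71,0,0,0,0.0195,0.566,0.71,0,0,0,0.0195,0.566,0.71,0,0,0,0.0195], hand=-0.1, newtons=30)

```text
clock: 1.35
eef_pos: [0.4506, -0.3493, 0.2457]
tcp_rot: [0.912, 0.411, 0.0, 0.0]
contact_force: [1.2, -0.5, 0.4]
gripper_width: 0.449
finger_force: 0.0
```

Request:
play_rows(increments=[0.03,0.82,0,0,0,0.0195,0.03,0.82,0,0,0,0.0195,0.03,0.82,0,0,0,0.0195,0.03,0.82,0,0,0,0.0195,0.03,0.82,0,0,0,0.0195,0.03,0.82,0,0,0,0.0195,0.03,0.82,0,0,0,0.0195,0.03,0.82,0,0,0,0.0195,0.03,0.82,0,0,0,0.0195,0.03,0.82,0,0,0,0.0195])

```text
clock: 2.35
eef_pos: [0.4646, 0.0609, 0.2457]
tcp_rot: [0.745, 0.667, 0.0, 0.0]
contact_force: [0.4, -0.8, -0.3]
gripper_width: 0.45
finger_force: 0.0
```

```bash
cat > m3.py <<'E'
from h import *
np.set_printoptions(precision=4,suppress=True)
w=env.capture("wrist");cv2.imwrite("pics/w1.png",w["color"]);print(w["intrinsics"],w["extrinsics"])
hsv=cv2.cvtColor(w["color"],cv2.COLOR_BGR2HSV)
for nm,lo,hi in(("blue",(105,120,50),(125,255,255)),("green",(45,40,50),(90,255,255))):
    m=cv2.inRange(hsv,lo,hi);k,l,s,ce=cv2.connectedComponentsWithStats(m)
    for i in range(1,k):
        if s[i][4]>100:
            h=cv2.convexHull(np.argwhere(l==i)[:,::-1].astype(np.int32));print(nm,s[i],ce[i].round(1),cv2.approxPolyN(h,4).reshape(-1,2).tolist())
E
python3 m3.py
```

```text
[[371.6483   0.     319.266 ]
 [  0.     371.6483 235.3807]
 [  0.       0.       1.    ]] [[ 0.9937  0.1073  0.0329  0.4741]
 [-0.1123  0.9455  0.3056  0.1389]
 [ 0.0017 -0.3074  0.9516  0.3744]
 [ 0.      0.      0.      1.    ]]
blue [ 310   93   83  211 4695] [334.6 206.6] [[370, 304], [310, 300], [310, 137], [404, 57]]
blue [424 420  29  29 438] [438.4 429.8] [[444, 448], [423, 433], [425, 421], [456, 419]]
green [ 445  196   86   63 3370] [484.6 227.7] [[521, 258], [444, 258], [452, 195], [532, 201]]
green [ 15 266  29  39 254] [ 29.3 285.2] [[22, 304], [14, 264], [35, 270], [47, 303]]
green [151 441  46  33 557] [172.4 455.7] [[159, 473], [148, 471], [176, 440], [198, 446]]
```

View pics/w1.png

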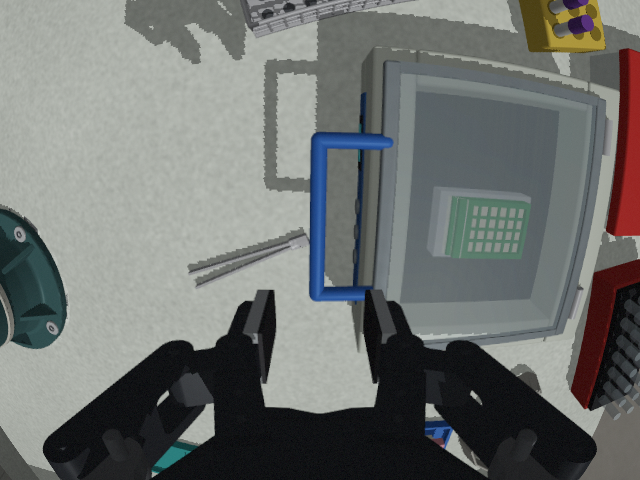

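The wrist view shows the handle bar from (316,140) to (318,295), with the cassette at (485,228).

```bash
cat > m4.py <<'E'
from h import *
np.set_printoptions(precision=4,suppress=True)
w=env.capture("wrist");t=env.capture("top")
for a in[(318,141),(319,294)]: print([onz(w,*a,z,True)[:2] for z in(.095,.105,.115)])
print(tri(ray(w,310,137,True),ray(t,297.5,241)))
for a,b in zip([(452,195),(532,201),(521,258),(444,258)],[(325,196),(330,163),(353,166),(349,199)]):print(tri(ray(w,*a,True),ray(t,*b)),onz(w,*a,.074,True))
print("cover corners", [onz(w,*a,.095,True) for a in[(387,62),(605,95),(562,333)]])
print("mould front top edge",[onz(w,*a,.062,True) for a in [(436,188),(429,257),(533,192)]])
E
python3 m4.py
```

```text
[array([0.4722, 0.1321]), array([0.4723, 0.1326]), array([0.4723, 0.1332])]
[array([0.4603, 0.007 ]), array([0.4607, 0.012 ]), array([0.4612, 0.0169])]
(array([0.4681, 0.1322, 0.0973]), np.float64(0.007822486449830754))
(array([0.5953, 0.0651, 0.0303]), np.float64(0.006757315719861309)) [0.5828 0.0764 0.074 ]
(array([0.6709, 0.0561, 0.0587]), np.float64(0.013068832669955217)) [0.666 0.065 0.074]
(array([ 0.6633, -0.0014,  0.0569]), np.float64(0.010157306748210358)) [0.6575 0.0089 0.074 ]
(array([0.5822, 0.0069, 0.0462]), np.float64(0.004707651768402941)) [0.5753 0.0189 0.074 ]
cover corners [array([0.5296, 0.1882, 0.095 ]), array([0.7415, 0.1665, 0.095 ]), array([ 0.7119, -0.0765,  0.095 ])]
mould front top edge [array([0.5719, 0.0812, 0.062 ]), array([0.5643, 0.0165, 0.062 ]), array([0.6744, 0.0706, 0.062 ])]
```

```bash
sed -i 's/pics\/w1/pics\/w2/' m3.py; python3 m3.py; python3 - <<'E'
from h import *
w=env.capture("wrist");t=env.capture("top");s=env.capture("scene")
print(env.read_state()["eef_pos"],env.read_state()["tcp_rot"])
for c,n in((t,"top"),(s,"scene")):
    for p in([.4723,.1326,.105],[.461,.012,.105],[.465,.063,.105]):print(n,proj(c,p).round(1))
for p in([.4723,.127,.105],[.461,.001,.105]):print("w",proj(w,p,True).round(1))
E
```

```text
[[371.6483   0.     319.266 ]
 [  0.     371.6483 235.3807]
 [  0.       0.       1.    ]] [[ 0.9941  0.1036  0.0312  0.474 ]
 [-0.1082  0.9464  0.3043  0.1405]
 [ 0.002  -0.3059  0.9521  0.3746]
 [ 0.      0.      0.      1.    ]]
blue [ 309   95   85  211 4663] [334.2 208.7] [[366, 306], [308, 302], [311, 140], [408, 58]]
blue [424 422  29  27 437] [438.1 431.2] [[444, 449], [423, 434], [425, 423], [455, 421]]
green [ 444  199   87   63 3373] [484.  230.3] [[520, 261], [443, 261], [452, 198], [532, 204]]
green [151 441  45  33 535] [171.9 456.1] [[158, 474], [148, 471], [175, 441], [198, 446]]
[0.46442696 0.05777184 0.24516684] [ 7.47095821e-01  6.64716145e-01 -4.91659731e-04  1.98528695e-04]
top [295.6 239.2]
top [349.1 243.6]
top [326.4 242.1]
scene [335.7 220.6]
scene [304.4 251.5]
scene [317.7 238. ]
w [318.1 135.1]
w [321.8 295.3]
```

Request:
play_rows(increments=[0.0,0.05,-0.5,0,0,0,0,0.03,-0.5,0,0,0,0,0,-0.5,0,0,0,0,0,-0.5,0,0,0,0,0,-0.5,0,0,0,0,0,-0.3,0,0,0,0,0,0,0,0,0], hand=-0.2)

```text
clock: 3.4
eef_pos: [0.4634, 0.0615, 0.1036]
tcp_rot: [0.747, 0.665, -0.002, -0.001]
contact_force: [-0.5, -0.2, 0.5]
gripper_width: 0.401
finger_force: 0.0
```

Request:
play_rows(increments=[0,0,0,0,0,0,0,0,0,0,0,0,0,0,0,0,0,0,0,0,0,0,0,0,0,0,0,0,0,0,0,0,0,0,0,0], hand=-1, newtons=30)

```text
clock: 4.0
eef_pos: [0.4636, 0.0628, 0.1054]
tcp_rot: [0.746, 0.666, -0.001, -0.0]
contact_force: [-4.2, -0.8, 0.6]
gripper_width: 0.123
finger_force: 29.7
```

```bash
sed -i 's/pics\/w2/pics\/w3/' m3.py; python3 m3.py|head -8;python3 -c "
from h import *
s=env.read_state();print(s['eef_pos'],s['tcp_rot'],s['contact_force'],s['gripper_width'],s['finger_force'],s['qpos'])"
```

```text
[[371.6483   0.     319.266 ]
 [  0.     371.6483 235.3807]
 [  0.       0.       1.    ]] [[ 0.9934  0.109   0.0362  0.4736]
 [-0.1149  0.9449  0.3065  0.1409]
 [-0.0008 -0.3086  0.9512  0.234 ]
 [ 0.      0.      0.      1.    ]]
blue [  304    76   167   338 14064] [353.8 234.8] [[302, 504], [305, 159], [400, 72], [472, 172]]
green [ 515  252  122   95 7247] [572.8 296.2] [[615, 336], [512, 349], [535, 252], [640, 252]]
[0.4635291  0.06277176 0.10534847] [ 7.46296448e-01  6.65612859e-01 -1.05650081e-03 -1.30864013e-04] [-4.49640551 -1.43486787  0.39149466] 0.12736700206196588 29.749301970005035 [-0.01041368  0.52849855 -0.29193974  2.26823732  0.3911563   0.39249311
 -0.74285865]
```

View pics/w3.png

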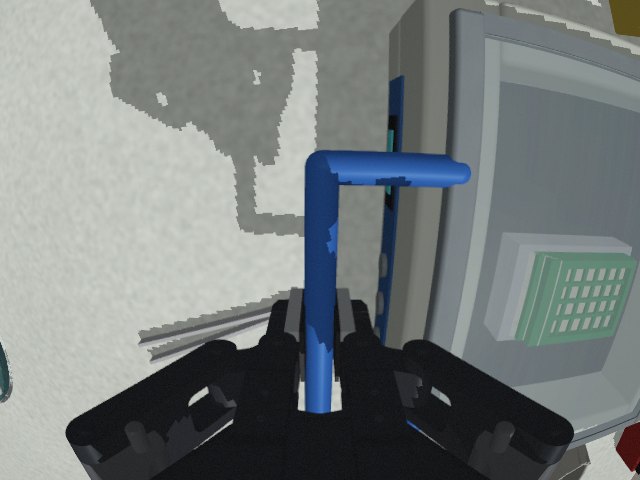

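The fingers hold the bar, seen at (320,300). I'll open the cover along its arc.

Request:
play_rows(increments=[0.02,-0.002,0.264,0,0,0,0.033,-0.004,0.263,0,0,0,0.046,-0.005,0.261,0,0,0,0.059,-0.007,0.258,0,0,0,0.072,-0.008,0.255,0,0,0,0.084,-0.009,0.251,0,0,0,0.096,-0.011,0.247,0,0,0,0.109,-0.012,0.241,0,0,0,0.12,-0.013,0.236,0,0,0,0.132,-0.015,0.229,0,0,0])

```text
clock: 5.05
eef_pos: [0.5012, 0.0579, 0.2301]
tcp_rot: [0.746, 0.666, -0.002, -0.001]
contact_force: [-4.1, -1.5, -2.9]
gripper_width: 0.129
finger_force: 29.2
```

Request:
play_rows(increments=[0.143,-0.016,0.222,0,0,0,0.154,-0.017,0.215,0,0,0,0.165,-0.018,0.207,0,0,0,0.175,-0.019,0.198,0,0,0,0.184,-0.021,0.189,0,0,0,0.194,-0.022,0.18,0,0,0,0.202,-0.023,0.17,0,0,0,0.21,-0.023,0.16,0,0,0,0.218,-0.024,0.149,0,0,0,0.225,-0.025,0.138,0,0,0])

```text
clock: 6.05
eef_pos: [0.5926, 0.0462, 0.323]
tcp_rot: [0.747, 0.665, -0.006, -0.001]
contact_force: [-12.8, -4.6, 12.0]
gripper_width: 0.124
finger_force: 30.2
```

Request:
play_rows(increments=[0.036,-0.004,0.044,0,0,0,0.036,-0.004,0.044,0,0,0,0.036,-0.004,0.044,0,0,0,0,0,0,0,0,0])

```text
clock: 6.45
eef_pos: [0.5953, 0.0459, 0.3246]
tcp_rot: [0.746, 0.666, -0.008, -0.004]
contact_force: [-11.1, -2.2, -6.3]
gripper_width: 0.128
finger_force: 30.2
```

```bash
cat > st.py <<'E'
from h import *
np.set_printoptions(precision=4,suppress=True)
s=env.read_state();print(s['clock'],s['eef_pos'],R.from_quat(s['tcp_rot']).as_matrix().tolist(),s['contact_force'],s['gripper_width'],s['finger_force'],s['qpos'])
E
python3 st.py
```

```text
6.45 [0.5953 0.0459 0.3246] [[0.11395235905758831, 0.9933412227789131, -0.01697277211607892], [0.9934655162435158, -0.11404363483210829, -0.0045074814792556515], [-0.0064131037895518075, -0.016348225664414323, -0.9998457919186388]] [-11.0821  -2.1838  -6.3118] 0.12776203101881728 30.206096470355988 [ 0.1696  0.382  -0.4353  1.7982  0.186   1.0196 -0.4531]
```

Request:
play_rows(increments=[0,0,0,0,0,0,0,0,0,0,0,0,0,0,0,0,0,0,0,0,0.2,0,0,0,0,0,0.5,0,0,0,0,0,0.5,0,0,0,0,0,0.5,0,0,0], hand=-0.2)

```text
clock: 7.15
eef_pos: [0.6028, 0.0484, 0.416]
tcp_rot: [0.746, 0.666, 0.001, 0.001]
contact_force: [0.2, 0.2, -1.0]
gripper_width: 0.401
finger_force: 0.0
```

Request:
play_rows(increments=[-0.25,0,0,0,0,0.0487,-0.25,0,0,0,0,0.0487,-0.25,0,0,0,0,0.0487,-0.25,0,0,0,0,0.0477,-0.25,0,0,0,0,0.0477,-0.25,0,-0.2,0,0,0.0477,-0.25,0,-0.4,0,0,0.0477,-0.25,0,-0.4,0,0,0.0477,-0.25,0,-0.4,0,0,0.0477,-0.25,0,-0.4,0,0,0.0477], hand=1)

```text
clock: 8.15
eef_pos: [0.4777, 0.0485, 0.3243]
tcp_rot: [0.089, 0.996, 0.0, 0.002]
contact_force: [-0.2, -0.3, -0.4]
gripper_width: 1.001
finger_force: 0.0
```

Request:
play_rows(increments=[0,0,-0.3,-0.005,-0.033,0,0,0,-0.3,-0.005,-0.033,0,0,0,-0.3,-0.005,-0.033,0,0,0,-0.3,-0.005,-0.033,0,0,0,-0.3,-0.005,-0.033,0,0,0,0,0,0,0])

```text
clock: 8.75
eef_pos: [0.4793, 0.0425, 0.2617]
tcp_rot: [0.093, 0.971, -0.023, 0.218]
contact_force: [0.3, -1.3, -1.0]
gripper_width: 0.996
finger_force: 0.0
```

```bash
python3 st.py; python3 - <<'E'
from h import *
w=env.capture("wrist");t=env.capture("top")["color"]
a=cv2.resize(t[110:290,170:520],(640,329));cv2.imwrite("pics/c4.png",cv2.convertScaleAbs(np.vstack([cv2.resize(w["color"],(360,270)),cv2.resize(a,(360,185))]),alpha=1.4))
cv2.imwrite("pics/w4.png",w["color"])
E
sed -i 's/pics\/w3/pics\/w5/' m3.py; python3 m3.py
```

```text
8.75 [0.4793 0.0425 0.2617] [[-0.8876719445144338, 0.19082384198418334, 0.4190761031750196], [0.1706261632355654, 0.9816142463336096, -0.08555807276002589], [-0.4276975933314033, -0.0044421532273340655, -0.9039109668176567]] [ 0.2688 -1.2579 -0.9949] 0.9959398244454071 0.0 [ 0.1141  0.1784 -0.4812  2.369   0.9568  0.3776  0.1738]
[[371.6483   0.     319.266 ]
 [  0.     371.6483 235.3807]
 [  0.       0.       1.    ]] [[ 0.1937 -0.7142 -0.6725  0.3585]
 [ 0.981   0.1396  0.1344  0.0672]
 [-0.0021 -0.6858  0.7277  0.3456]
 [ 0.      0.      0.      1.    ]]
blue [   0   98  113  146 6480] [ 50.5 158.9] [[124, 266], [38, 204], [-7, 114], [54, 96]]
blue [ 232  108  222   25 2321] [333.6 118.8] [[231, 132], [242, 108], [445, 108], [454, 122]]
blue [627 251  13  43 323] [634.5 275. ] [[639, 286], [634, 295], [626, 279], [639, 251]]
green [ 305  204   57   65 2897] [333.8 234.1] [[360, 267], [309, 268], [304, 206], [362, 204]]
```

View pics/w4.png

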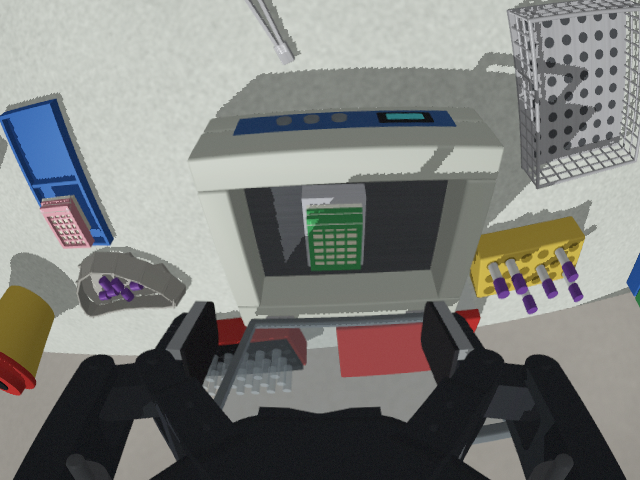

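The uncovered view shows the cassette at (334,234), with its front corners at (304,206) and (362,204) and its back corners at (309,268) and (360,267). The cover stands open behind it.

```bash
cat > m5.py <<'E'
from h import *
np.set_printoptions(precision=4,suppress=True)
out=[]
for n in("wrist","scene","top"):
    c=env.capture(n);hsv=cv2.cvtColor(c["color"],cv2.COLOR_BGR2HSV);m=cv2.inRange(hsv,(50,70,50),(85,255,255))
    k,l,s,ce=cv2.connectedComponentsWithStats(cv2.morphologyEx(m,cv2.MORPH_CLOSE,np.ones((5,5))))
    p=proj(c,[.618,.033,.07],n=="wrist")
    i=min((i for i in range(1,k) if s[i][4]>150),key=lambda i:np.hypot(*(ce[i]-p)))
    h=cv2.convexHull(np.argwhere(l==i)[:,::-1].astype(np.int32));q=cv2.approxPolyN(h,4).reshape(-1,2)
    print(n,s[i],ce[i].round(1),p.round(1),q.tolist(),[onz(c,*a,.074,n=="wrist")[:2].round(4).tolist() for a in q])
    out.append(ray(c,*ce[i],n=="wrist"))
for a,b in((0,1),(0,2),(1,2)):print(tri(out[a],out[b]))
E
python3 m5.py
```

```text
wrist [ 305  204   57   64 3133] [333.9 234.9] [336.2 235.8] [[360, 266], [310, 268], [304, 205], [361, 203]] [[0.6643, 0.0517], [0.6567, -0.0027], [0.5692, 0.0104], [0.5771, 0.0632]]
scene [344 270  36  34 661] [361.  286.2] [361.1 284.9] [[365, 303], [341, 284], [357, 269], [380, 288]] [[0.6527, -0.0038], [0.5774, 0.0044], [0.5866, 0.062], [0.661, 0.051]]
top [326 164  27  35 749] [339.  180.8] [338. 181.] [[348, 199], [325, 196], [330, 163], [353, 166]] [[0.5726, 0.0105], [0.5805, 0.0645], [0.6614, 0.0516], [0.6533, -0.003]]
(array([0.6191, 0.0307, 0.0672]), np.float64(0.0005405322341696575))
(array([0.6192, 0.0305, 0.0668]), np.float64(0.0001671026653569077))
(array([0.6191, 0.0307, 0.0675]), np.float64(0.0002733354486506061))
```

Request:
play_rows(increments=[0.443,-0.038,-0.527,-0.0006,-0.0044,0.003,0.443,-0.038,-0.527,-0.0006,-0.0044,0.003,0.443,-0.038,-0.527,-0.0006,-0.0044,0.003,0.443,-0.038,-0.527,-0.0006,-0.0044,0.003,0.443,-0.038,-0.527,-0.0006,-0.0044,0.003,0,0,0,0,0,0,0,0,0,0,0,0])

```text
clock: 9.75
eef_pos: [0.5838, 0.0318, 0.1397]
tcp_rot: [0.075, 0.965, -0.02, 0.25]
contact_force: [-0.6, -0.3, -0.4]
gripper_width: 1.004
finger_force: 0.0
```

```bash
python3 st.py;python3 m5.py
```

```text
9.75 [0.5838 0.0318 0.1397] [[-0.8638609077167886, 0.15468320520561565, 0.4793927806569928], [0.1349580251365017, 0.9879639397357022, -0.07558826121274005], [-0.4853150147790419, -0.0005998410018074468, -0.8743391656678724]] [-0.5509 -0.3045 -0.4005] 1.004437072777629 0.0 [ 0.0627  0.527  -0.3738  2.315   1.976   0.3969 -0.7178]
wrist [ 275  192  105  102 8258] [326.8 238.3] [330.8 246.7] [[368, 293], [285, 293], [272, 193], [383, 192]] [[0.6642, 0.0521], [0.6554, -0.003], [0.569, 0.0101], [0.5768, 0.0647]]
scene [344 270  36  34 661] [361.  286.3] [361.1 284.9] [[366, 304], [340, 284], [357, 269], [380, 288]] [[0.656, -0.0046], [0.5754, 0.0029], [0.5866, 0.062], [0.661, 0.051]]
top [327 164  26  22 428] [339.8 174. ] [338. 181.] [[350, 185], [327, 184], [330, 163], [353, 166]] [[0.6066, 0.0051], [0.6097, 0.0594], [0.6614, 0.0516], [0.6533, -0.003]]
(array([0.6183, 0.0316, 0.0634]), np.float64(0.002057958194094467))
(array([0.6453, 0.0271, 0.0376]), np.float64(0.00012153660082463336))
(array([0.6263, 0.0259, 0.0868]), np.float64(0.009697709574760167))
```

Request:
play_rows(increments=[0.16,-0.003,-0.31,0,0,0,0.16,-0.003,-0.31,0,0,0,0.16,-0.003,-0.31,0,0,0,0.11,-0.003,-0.21,0,0,0,0.06,-0.003,-0.12,0,0,0,0,0,0,0,0,0,0,0,0,0,0,0])

```text
clock: 10.6
eef_pos: [0.616, 0.0317, 0.0778]
tcp_rot: [0.074, 0.965, -0.02, 0.251]
contact_force: [-0.9, 0.5, -0.1]
gripper_width: 0.998
finger_force: 0.0
```

```bash
python3 st.py; python3 - <<'E'
from h import *
c=env.capture("wrist")["color"]
cv2.imwrite("pics/w6.png",c)
E
```

```text
10.6 [0.616  0.0317 0.0778] [[-0.8632137846078467, 0.15255052702810484, 0.4812382972773944], [0.13263162480271662, 0.9882948933888553, -0.07537941233322866], [-0.4871045207808995, -0.001241130516488137, -0.8733427994950502]] [-0.8724  0.4975 -0.0516] 0.9979727618129021 0.0 [ 0.1088  0.6855 -0.4268  2.2668  2.1305  0.4989 -0.8254]
```

View pics/w6.png

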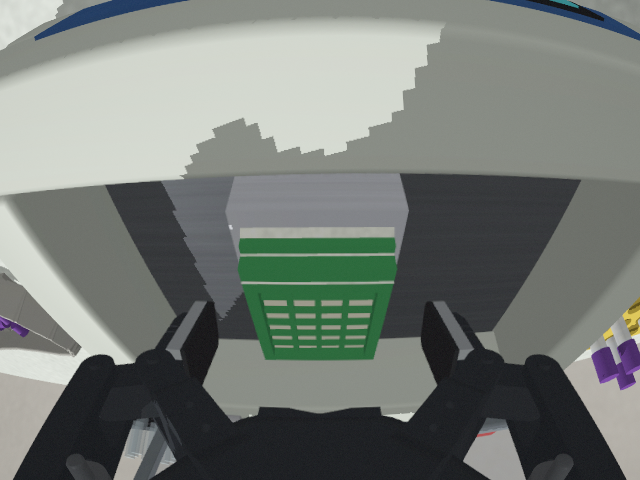

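The cassette is centred between the open fingers, with its edges at about (245,300) and (390,300). I'll close now.

Request:
play_rows(increments=[0,0,-0.02,0,0,0,0,0,0,0,0,0,0,0,0,0,0,0,0,0,0,0,0,0,0,0,0,0,0,0,0,0,0,0,0,0], hand=-1, newtons=35)

```text
clock: 11.25
eef_pos: [0.616, 0.0316, 0.0768]
tcp_rot: [0.074, 0.965, -0.02, 0.251]
contact_force: [-3.0, -0.7, 5.1]
gripper_width: 0.622
finger_force: 36.8
```

```bash
python3 st.py
```

```text
11.25 [0.616  0.0316 0.0768] [[-0.8630825870350927, 0.15249405877235242, 0.4814914433257831], [0.13249907518419332, 0.988303443540977, -0.07550032159123643], [-0.48737300195245215, -0.0013658419311771072, -0.8731928145854579]] [-3.0406 -0.7255  5.1341] 0.6223612735356803 36.82600513100624 [ 0.1099  0.688  -0.4284  2.2671  2.1336  0.5018 -0.8278]
```

Request:
play_rows(increments=[0,0,0.1,0,0,0,0,0,0.1,0,0,0,0,0,0.1,0,0,0,0,0,0.1,0,0,0,0,0,0.1,0,0,0,0,0,0.1,0,0,0,0,0,0.1,0,0,0,0,0,0.1,0,0,0,0,0,0,0,0,0])

```text
clock: 12.15
eef_pos: [0.6166, 0.0317, 0.1172]
tcp_rot: [0.074, 0.965, -0.02, 0.251]
contact_force: [0.8, 0.3, -1.1]
gripper_width: 0.619
finger_force: 37.1
```

```bash
python3 st.py; python3 - <<'E'
from h import *
c=env.capture("wrist")["color"];s=env.capture("scene")["color"][200:380,280:450]
cv2.imwrite("pics/w7.png",np.hstack([cv2.resize(c,(400,300)),cv2.resize(s,(283,300))]))
E
```

```text
12.15 [0.6166 0.0317 0.1172] [[-0.8626423401205109, 0.1527986229964113, 0.4821833404855555], [0.132853425244615, 0.9882567771262881, -0.07548847504576645], [-0.48805548909133484, -0.0010598463862122737, -0.8728119592979092]] [ 0.7913  0.2942 -1.1098] 0.6188179200015189 37.062876373529434 [ 0.0663  0.595  -0.3654  2.2574  2.0126  0.4086 -0.7249]
```

View pics/w7.png

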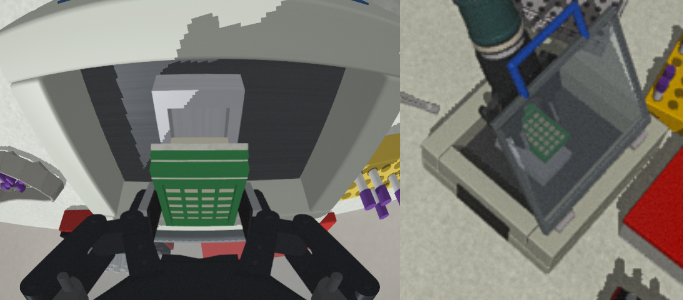

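The block is clear of the mould, and the mould stays on the plate at (197,105) in the left half. I'll carry the block to the tray.

Request:
play_rows(increments=[-0.3,0,0.5,0,0,0,-0.36,0,0.6,0,0,0,-0.36,0,0.6,0,0,0,-0.36,0,0.6,0,0,0,-0.36,0,0.6,0,0,0])

```text
clock: 12.75
eef_pos: [0.535, 0.0308, 0.2512]
tcp_rot: [0.074, 0.965, -0.022, 0.251]
contact_force: [0.2, 0.3, -0.8]
gripper_width: 0.619
finger_force: 37.5
```

Request:
play_rows(increments=[-0.16,-0.5,-0.15,0,0,-0.0006,-0.2,-0.75,-0.15,0,0,-0.0006,-0.2,-0.75,-0.15,0,0,-0.0006,-0.2,-0.75,-0.15,0,0,-0.0006,-0.2,-0.75,-0.15,0,0,-0.0006,-0.2,-0.75,-0.15,0,0,-0.0006,-0.2,-0.75,-0.15,0,0,-0.0006,-0.16,-0.75,-0.15,0,0,-0.0006,-0.1,-0.5,-0.1,0,0,0,0,-0.4,-0.1,0,0,0])

```text
clock: 13.75
eef_pos: [0.4601, -0.284, 0.1835]
tcp_rot: [0.083, 0.964, -0.024, 0.25]
contact_force: [0.4, -0.6, -0.8]
gripper_width: 0.617
finger_force: 37.5
```

```bash
python3 st.py
```

```text
13.75 [ 0.4601 -0.284   0.1835] [[-0.8610287038069334, 0.1721101487207328, 0.47854745629653034], [0.14793767294705681, 0.9850646984184624, -0.088102127401973], [-0.4865634759654304, -0.005063263480312066, -0.8736305553375335]] [ 0.4078 -0.5589 -0.7584] 0.6174485917052139 37.481925934553146 [ 1.0241  0.4349 -0.5764  2.3557  2.4504  0.0886 -0.4908]
```

Request:
play_rows(increments=[-0.05,-0.1,-0.3,0,0,0,-0.05,-0.1,-0.3,0,0,0,-0.05,-0.1,-0.3,0,0,0,-0.05,-0.1,-0.3,0,0,0,-0.02,-0.02,-0.3,0,0,0,0,0,0,0,0,0])

```text
clock: 14.35
eef_pos: [0.4495, -0.3023, 0.1073]
tcp_rot: [0.082, 0.965, -0.023, 0.249]
contact_force: [-0.1, -0.1, -0.5]
gripper_width: 0.619
finger_force: 37.4
```

```bash
python3 st.py; cat > m6.py <<'E'
from h import *
np.set_printoptions(precision=4,suppress=True)
for n in("top","scene","wrist"):
    c=env.capture(n);hsv=cv2.cvtColor(c["color"],cv2.COLOR_BGR2HSV);f=n=="wrist"
    for nm,lo,hi in(("green",(50,70,50),(80,255,255)),("blue",(105,120,40),(125,255,255)),("pink",(165,60,80),(179,255,255))):
        m=cv2.inRange(hsv,lo,hi)
        k,l,s,ce=cv2.connectedComponentsWithStats(cv2.morphologyEx(m,cv2.MORPH_CLOSE,np.ones((3,3))))
        for i in range(1,k):
            z={"green":.03,"blue":.014,"pink":.033}[nm];p=onz(c,*ce[i],z,f)
            if s[i][4]>150 and abs(p[0]-.5)<.15 and abs(p[1]+.31)<.12:
                h=cv2.convexHull(np.argwhere(l==i)[:,::-1].astype(np.int32));q=cv2.approxPolyN(h,4).reshape(-1,2)
                print(n,nm,s[i],ce[i].round(1),p[:2],q.tolist(),[onz(c,*a,z,f)[:2].round(3).tolist() for a in q])
E
python3 m6.py
```

```text
14.35 [ 0.4495 -0.3023  0.1073] [[-0.8621112026292415, 0.1699535044244331, 0.47736786719993757], [0.14745568922938326, 0.9854489278227059, -0.08454129385671208], [-0.48478974206871434, -0.002493388644714649, -0.8746271714267835]] [-0.1238 -0.1155 -0.5485] 0.6188321949503844 37.43029698729515 [ 1.1279  0.6437 -0.6751  2.3844  2.5534  0.2926 -0.4839]
top green [478 229  25  22 271] [490.7 238. ] [ 0.4839 -0.3329] [[501, 250], [478, 250], [478, 228], [503, 232]] [[0.455, -0.355], [0.455, -0.3], [0.509, -0.304], [0.498, -0.363]]
top blue [ 455  186   50   91 1573] [473.5 232.2] [ 0.5016 -0.2974] [[487, 277], [455, 271], [465, 185], [511, 192]] [[0.392, -0.323], [0.407, -0.247], [0.621, -0.284], [0.602, -0.396]]
top pink [472 190  25  34 421] [483.5 208.8] [ 0.5556 -0.3193] [[494, 224], [472, 221], [474, 189], [496, 192]] [[0.518, -0.342], [0.526, -0.29], [0.605, -0.3], [0.597, -0.353]]
scene green [201 331  37  41 774] [218.7 351.1] [ 0.4307 -0.2909] [[219, 373], [199, 347], [216, 330], [239, 355]] [[0.466, -0.33], [0.386, -0.311], [0.391, -0.255], [0.476, -0.27]]
scene blue [ 193  344  
[... 217 characters left out ...]
638 -0.3237] [[257, 417], [233, 393], [251, 376], [274, 399]] [[0.6, -0.355], [0.523, -0.346], [0.531, -0.293], [0.606, -0.303]]
wrist green [ 240  240  158   16 2354] [319.  247.8] [ 0.4957 -0.3107] [[238, 255], [241, 241], [396, 240], [398, 255]] [[0.494, -0.364], [0.482, -0.358], [0.496, -0.262], [0.511, -0.261]]
wrist green [  240   259   159   104 12062] [319.4 305.4] [ 0.5626 -0.3219] [[374, 362], [265, 361], [234, 259], [404, 259]] [[0.682, -0.285], [0.662, -0.396], [0.498, -0.368], [0.516, -0.257]]
wrist blue [  220    82   191   148 24000] [314.6 149.7] [ 0.4336 -0.3026] [[388, 228], [242, 229], [216, 82], [413, 82]] [[0.502, -0.266], [0.487, -0.361], [0.384, -0.343], [0.4, -0.248]]
```

Request:
play_rows(increments=[-0.02,-0.02,-0.3,0,0,0,-0.02,-0.02,-0.3,0,0,0,-0.01,0,-0.3,0,0,0,0,0,-0.25,0,0,0,0,0,-0.14,0,0,0,0,0,-0.04,0,0,0,0,0,-0.04,0,0,0,0,0,0,0,0,0])

```text
clock: 15.3
eef_pos: [0.4487, -0.3046, 0.0414]
tcp_rot: [0.081, 0.964, -0.024, 0.251]
contact_force: [0.5, -0.3, 0.3]
gripper_width: 0.619
finger_force: 37.5
```

```bash
python3 st.py
```

```text
15.3 [ 0.4487 -0.3046  0.0414] [[-0.8607496693704715, 0.16828680088245862, 0.48040561958346384], [0.14384183943924017, 0.9857180848039917, -0.08757501080266206], [-0.4882822256701138, -0.006277733595673525, -0.8726631985798081]] [ 0.5243 -0.2866  0.3425] 0.6185493455080731 37.48665824532509 [ 1.1364  0.8196 -0.69    2.3975  2.6308  0.4684 -0.4848]
```

Request:
play_rows(increments=[0,0,-0.03,0,0,0,0,0,-0.03,0,0,0,0,0,0,0,0,0])

```text
clock: 15.6
eef_pos: [0.4484, -0.3045, 0.038]
tcp_rot: [0.081, 0.964, -0.024, 0.251]
contact_force: [0.5, 0.1, 0.1]
gripper_width: 0.622
finger_force: 37.5
```

Request:
play_rows(increments=[0,0,-0.03,0,0,0,0,0,0,0,0,0])

```text
clock: 15.8
eef_pos: [0.4483, -0.3045, 0.0363]
tcp_rot: [0.081, 0.964, -0.024, 0.251]
contact_force: [-0.5, -0.4, -0.8]
gripper_width: 0.621
finger_force: 37.5
```

Request:
play_rows(increments=[0,0,-0.02,0,0,0,0,0,0,0,0,0])

```text
clock: 16.0
eef_pos: [0.4484, -0.3045, 0.0359]
tcp_rot: [0.081, 0.964, -0.024, 0.251]
contact_force: [-1.4, 0.2, 4.1]
gripper_width: 0.62
finger_force: 38.0
```

Request:
play_rows(increments=[0,0,0,0,0,0,0,0,0,0,0,0,0,0,0,0,0,0,0,0,0,0,0,0], hand=0.7)

```text
clock: 16.4
eef_pos: [0.4484, -0.3045, 0.0354]
tcp_rot: [0.081, 0.964, -0.024, 0.251]
contact_force: [0.8, -0.4, 0.1]
gripper_width: 0.849
finger_force: 0.0
```

Request:
play_rows(increments=[0,0,0.15,0,0,0,0,0,0.3,0,0,0,0,0,0.5,0,0,0,0.1,0.1,0.6,0,0,0,0.1,0.2,0.6,0,0,0,0.1,0.3,0.5,0,0,0,0,0,0,0,0,0])

```text
clock: 17.1
eef_pos: [0.4657, -0.2727, 0.1721]
tcp_rot: [0.078, 0.964, -0.025, 0.254]
contact_force: [-1.0, -0.0, -0.1]
gripper_width: 0.851
finger_force: 0.0
```

```bash
python3 st.py; python3 m6.py
```

```text
17.1 [ 0.4657 -0.2727  0.1721] [[-0.8592241433674199, 0.1635486215799874, 0.4847532566510614], [0.13769556763362817, 0.9864893594150057, -0.08876189731537297], [-0.492720815582797, -0.009517990347650482, -0.8701353950685868]] [-0.9666 -0.049  -0.1477] 0.8506071573942875 0.0 [ 1.025   0.4683 -0.6204  2.3717  2.4382  0.1531 -0.4855]
top green [467 249  17  21 172] [473.4 261.3] [ 0.428  -0.2877] [[466, 267], [469, 247], [476, 253], [484, 269]] [[0.415, -0.269], [0.463, -0.279], [0.448, -0.295], [0.409, -0.312]]
top blue [ 460  186   45   53 1001] [480.7 214.6] [ 0.5454 -0.3178] [[499, 240], [460, 232], [465, 185], [504, 191]] [[0.482, -0.358], [0.502, -0.265], [0.621, -0.284], [0.605, -0.379]]
top blue [455 249  35  29 358] [466.5 265.3] [ 0.4206 -0.2754] [[455, 272], [457, 249], [467, 249], [490, 278]] [[0.405, -0.247], [0.461, -0.255], [0.46, -0.279], [0.389, -0.33]]
top pink [472 190  25  34 419] [483.5 208.7] [ 0.5557 -0.3193] [[494, 224], [471, 221], [474, 189], [496, 192]] [[0.518, -0.342], [0.526, -0.287], [0.605, -0.3], [0.597, -0.353]]
scene green [203 343  38  38 728] [221.2 
[... 371 characters left out ...]
.5] [ 0.5635 -0.3238] [[257, 417], [233, 393], [251, 376], [274, 399]] [[0.6, -0.355], [0.523, -0.346], [0.531, -0.293], [0.606, -0.303]]
wrist green [ 223   67   91  110 6519] [270.4 115.6] [ 0.4438 -0.3042] [[238, 177], [220, 70], [312, 65], [314, 175]] [[0.489, -0.341], [0.405, -0.327], [0.414, -0.272], [0.497, -0.285]]
wrist blue [  196    36   151   231 14288] [280.2 131.5] [ 0.466  -0.3044] [[334, 266], [239, 264], [188, 41], [347, 32]] [[0.624, -0.288], [0.607, -0.382], [0.385, -0.347], [0.401, -0.248]]
wrist pink [ 247  203   71   71 3548] [283.1 234.5] [ 0.5517 -0.3212] [[259, 273], [243, 203], [313, 203], [318, 273]] [[0.6, -0.357], [0.512, -0.344], [0.521, -0.29], [0.608, -0.302]]
```

Request:
play_rows(increments=[0.1,0.4,0.3,0,0,0.0006,0.17,0.8,0.25,0,0,0.0006,0.17,0.8,0.2,0,0,0.0006,0.17,0.8,0.2,0,0,0.0006,0.17,0.8,0.2,0,0,0.0006,0.17,0.8,0.2,0,0,0.0006,0.17,0.8,0.2,0,0,0.0006,0.1,0.5,0,0,0,0.0006,0.06,0.36,0,0,0,0,0,0,0,0,0,0], hand=1)

```text
clock: 18.25
eef_pos: [0.5201, -0.0095, 0.2329]
tcp_rot: [0.072, 0.966, -0.024, 0.248]
contact_force: [-0.5, -0.7, -0.7]
gripper_width: 1.0
finger_force: 0.0
```

Request:
play_rows(increments=[0.29,0,-0.57,0,0,0,0.29,0,-0.57,0,0,0,0.29,0,-0.57,0,0,0,0.29,0,-0.57,0,0,0,0,0,0,0,0,0,0,0,0,0,0,0])

```text
clock: 18.85
eef_pos: [0.5669, -0.0158, 0.1382]
tcp_rot: [0.076, 0.966, -0.029, 0.247]
contact_force: [0.0, -0.4, 0.5]
gripper_width: 1.0
finger_force: 0.0
```

```bash
python3 st.py; python3 - <<'E'
from h import *
w=env.capture("wrist");cv2.imwrite("pics/w8.png",w["color"])
c,x=[.620,.031],np.array([.989,-.145]);y=np.array([.145,.989])
for a,b in((48,31),(48,-31),(-48,31),(-48,-31)):print(a,b,proj(w,np.r_[c+(a*x+b*y)/1e3,.062],True).round(1))
E
```

```text
18.85 [ 0.5669 -0.0158  0.1382] [[-0.866760059735114, 0.16123700856117268, 0.47194239682213995], [0.13265103107467996, 0.9867435830232351, -0.09349227410482899], [-0.4807605462210956, -0.018431723541560578, -0.876658182397496]] [ 0.0469 -0.3732  0.5027] 0.9998348675660043 0.0 [ 0.0938  0.5077 -0.2945  2.3556  2.1323  0.3521 -0.8042]
48 31 [438.  294.4]
48 -31 [355.4 295.7]
-48 31 [474.2 195.8]
-48 -31 [365.3 193.6]
```

View pics/w8.png

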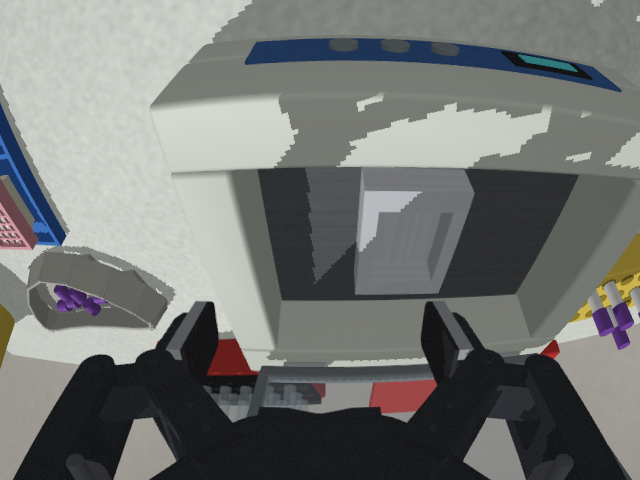

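The empty mould's corners are at (360,190), (473,190), (440,293) and (355,294), within 2–3 px of my prediction. The cavity is empty.

Request:
play_rows(increments=[0.153,0.327,-0.18,0.002,0,0.0018,0.153,0.327,-0.18,0.002,0,0.0018,0.153,0.327,-0.18,0.002,0,0.0018,0,0,0,0,0,0,0,0,0,0,0,0])

```text
clock: 19.4
eef_pos: [0.5913, 0.0366, 0.1123]
tcp_rot: [0.068, 0.966, -0.017, 0.248]
contact_force: [0.7, -0.6, 0.2]
gripper_width: 0.998
finger_force: 0.0
```

```bash
python3 st.py
```

```text
19.4 [0.5913 0.0366 0.1123] [[-0.8677678489016487, 0.1398354277107058, 0.47689098709198674], [0.12323412960896098, 0.9901737559563697, -0.06610054700815636], [-0.48144813813341025, 0.001409316224149068, -0.8764734474675506]] [ 0.7056 -0.5768  0.1987] 0.9975645566978858 0.0 [ 0.0283  0.5842 -0.3328  2.3097  2.1158  0.4064 -0.8454]
```

Delta to (0.619, 0.031, 0.058): (0.028, −0.0055, −0.054).

Request:
play_rows(increments=[0.13,-0.025,-0.25,0,0,0,0.13,-0.025,-0.25,0,0,0,0.13,-0.025,-0.25,0,0,0,0.11,-0.025,-0.2,0,0,0,0.06,-0.01,-0.1,0,0,0,0,0,0,0,0,0])

```text
clock: 20.0
eef_pos: [0.6192, 0.0292, 0.0595]
tcp_rot: [0.069, 0.966, -0.017, 0.248]
contact_force: [0.1, -0.2, 0.2]
gripper_width: 0.999
finger_force: 0.0
```

Request:
play_rows(increments=[0,0,-0.03,0,0,0,0,0,0,0,0,0,0,0,0,0,0,0,0,0,0,0,0,0,0,0,0,0,0,0], hand=-1, newtons=50)

```text
clock: 20.5
eef_pos: [0.6188, 0.0301, 0.0592]
tcp_rot: [0.069, 0.966, -0.017, 0.248]
contact_force: [-3.4, -0.0, 6.1]
gripper_width: 0.713
finger_force: 55.0
```

```bash
python3 st.py
```

```text
20.5 [0.6188 0.0301 0.0592] [[-0.8673308575003967, 0.14102295702860337, 0.4773360548068158], [0.12415552398026049, 0.9900055405721172, -0.06689122140981554], [-0.4819985368160506, 0.0012470875745863377, -0.8761711335576902]] [-3.4068 -0.0482  6.1402] 0.7129797295875835 54.99176502227783 [ 0.0806  0.7158 -0.3755  2.2633  2.2264  0.486  -0.9067]
```

Request:
play_rows(increments=[0,0,0.1,0,0,0,0,0,0.2,0,0,0,0,0,0.3,0,0,0,0,0,0.3,0,0,0,-0.3,0,0.5,0,0,0,-0.36,0,0.6,0,0,0,-0.36,0,0.6,0,0,0,-0.36,0,0.6,0,0,0,-0.3,0,0.5,0,0,0,0,0,0,0,0,0])

```text
clock: 21.5
eef_pos: [0.5447, 0.0289, 0.2289]
tcp_rot: [0.069, 0.966, -0.02, 0.249]
contact_force: [-0.4, 0.2, -1.6]
gripper_width: 0.708
finger_force: 55.0
```

```bash
python3 st.py; cat > m7.py <<'E'
from h import *
np.set_printoptions(precision=4,suppress=True)
for n,f in(("top",0),("scene",0),("wrist",1)):
    c=env.capture(n);g=cv2.cvtColor(c["color"],cv2.COLOR_BGR2GRAY)
    # rectified view of basket floor z=.004, 1 mm/px : x .36..64, y .18...46
    X,Y=np.meshgrid(np.arange(.36,.64,.001),np.arange(.18,.46,.001),indexing="ij")
    P=np.array([proj(c,[x,y,.004],f) for x,y in zip(X.ravel(),Y.ravel())],np.float32).reshape(280,280,2)
    r=cv2.remap(g,P[...,0],P[...,1],cv2.INTER_LINEAR,borderValue=0)
    b=cv2.morphologyEx(cv2.GaussianBlur(r,(0,0),1.5),cv2.MORPH_BLACKHAT,np.ones((21,21)))
    k,l,s,ce=cv2.connectedComponentsWithStats((b>18).astype(np.uint8))
    pts=np.array([[.36+ce[i][1]/1e3,.18+ce[i][0]/1e3] for i in range(1,k) if 20<s[i][4]<160 and max(s[i][2:4])<16 and min(s[i][2:4])>5])
    print(n,len(pts))
    if len(pts)>5:
        d=np.linalg.norm(pts[:,None]-pts[None],axis=2);nn=np.sort(d,1)[:,1:3].mean(1);pts=pts[nn<.03]
        print(len(pts),pts.mean(0),cv2.minAreaRect(pts.astype(np.float32)*1000))
        print((pts*1000).round().astype(int).tolist())
E
python3 m7.py
```

```text
21.5 [0.5447 0.0289 0.2289] [[-0.8665893966119573, 0.14358309371656497, 0.47791914889288933], [0.12379491835558777, 0.9896303251089902, -0.07284667332148712], [-0.4834228334171411, -0.003964192661088661, -0.87537800366898]] [-0.3779  0.2273 -1.6007] 0.7078914263151154 55.03957986831665 [-0.2748  0.2892  0.0487  2.3452  1.3692  0.1711 -0.1295]
top 44
41 [0.4936 0.3273] ((492.1971130371094, 336.7226257324219), (168.88507080078125, 146.04635620117188), 9.17489242553711)
[[415, 284], [418, 362], [421, 340], [425, 319], [427, 296], [431, 276], [435, 254], [439, 366], [443, 344], [446, 322], [450, 301], [454, 280], [453, 404], [457, 258], [461, 369], [459, 392], [464, 347], [468, 326], [483, 373], [486, 351], [496, 286], [504, 376], [508, 354], [511, 333], [519, 400], [521, 268], [520, 290], [526, 380], [534, 336], [535, 405], [536, 315], [540, 293], [544, 271], [548, 383], [551, 362], [553, 338], [558, 318], [562, 296], [565, 275], [583, 300], [587, 278]]
scene 11
4 [0.5472 0.3147] ((546.1572875976562, 313.2381896972656), (46.79117965698242, 14.597761154174805), 55.377281188964844)
[[539, 290], [539, 315], [553, 337], [558, 317]]
wrist 10
8 [0.562  0.3019] ((559.3314208984375, 301.10308837890625), (38.97000503540039, 65.60293579101562), 37.10879135131836)
[[538, 314], [541, 292], [555, 339], [560, 318], [563, 296], [567, 275], [585, 300], [588, 281]]
```

Request:
play_rows(increments=[-0.09,0.5,0,0,0,0.0096,-0.09,0.58,0,0,0,0.0096,-0.09,0.58,0,0,0,0.0096,-0.09,0.58,0,0,0,0.0096,-0.09,0.58,0,0,0,0.0096,-0.09,0.58,-0.1,0,0,0.0096,-0.09,0.58,-0.2,0,0,0.0096,-0.09,0.58,-0.3,0,0,0.0096,-0.09,0.58,-0.3,0,0,0.0096,-0.09,0.58,-0.3,0,0,0.0096])

```text
clock: 22.65
eef_pos: [0.5002, 0.3156, 0.1641]
tcp_rot: [-0.078, 0.966, 0.017, 0.246]
contact_force: [0.3, -0.8, -1.5]
gripper_width: 0.709
finger_force: 55.0
```

```bash
python3 st.py; python3 m7.py; python3 -c "
from h import *
w=env.capture('wrist')
M=R.from_quat(env.read_state()['tcp_rot'])
x=np.array([.987,.16,0]);t=np.radians(29);z=np.sin(t)*x+np.array([0,0,-np.cos(t)]);y=np.array([-.16,.987,0])
D=np.c_[np.cross(y,z),y,z]
print((R.from_matrix(D)*M.inv()).as_rotvec()/np.pi)"
```

```text
22.65 [0.5002 0.3156 0.1641] [[-0.8664848522386035, -0.15869007886048522, 0.473309053063956], [-0.1422108546058458, 0.9873097989057114, 0.07067838295432949], [-0.4785186241655811, -0.006067936718263174, -0.8780564369507593]] [ 0.3046 -0.7765 -1.5319] 0.7092263375343411 54.97320771217346 [-0.6687  0.4722 -0.1474  2.2668  1.6002  0.356  -0.5808]
top 16
13 [0.496  0.2965] ((501.43438720703125, 289.0516052246094), (58.04959487915039, 171.96646118164062), 76.89338684082031)
[[428, 297], [427, 319], [424, 337], [432, 276], [446, 321], [450, 300], [453, 279], [544, 271], [547, 306], [562, 296], [565, 275], [584, 300], [587, 278]]
scene 12
5 [0.5117 0.2994] ((502.4454650878906, 297.40380859375), (129.23846435546875, 28.779586791992188), 33.33840560913086)
[[456, 250], [457, 258], [534, 335], [554, 337], [558, 317]]
wrist 20
18 [0.5206 0.327 ] ((491.49822998046875, 341.291748046875), (138.58135986328125, 149.9351806640625), 4.821589946746826)
[[422, 340], [426, 318], [429, 296], [451, 300], [512, 332], [520, 289], [535, 336], [538, 314], [541, 292], [545, 271], [549, 383], [552, 361], [552, 405], [555, 339], [554, 422], [559, 318], [563, 296], [567, 274]]
[ 0.0026296  -0.00212007  0.00067191]
```

Request:
play_rows(increments=[0,0.035,-0.4,0.0011,-0.0005,0,0,0.035,-0.4,0.0011,-0.0005,0,0,0,-0.4,0,0,0,0,0,-0.4,0,0,0,0,0,-0.4,0,0,0,0,0,-0.3,0,0,0,0,0,-0.16,0,0,0,0,0,-0.1,0,0,0,0,0,0,0,0,0])

```text
clock: 23.75
eef_pos: [0.5005, 0.3171, 0.0379]
tcp_rot: [-0.076, 0.965, 0.019, 0.249]
contact_force: [-0.9, -0.6, -1.4]
gripper_width: 0.711
finger_force: 55.0
```

Request:
play_rows(increments=[0,0,-0.04,0,0,0,0,0,-0.04,0,0,0,0,0,0,0,0,0])

```text
clock: 24.05
eef_pos: [0.5002, 0.318, 0.0346]
tcp_rot: [-0.076, 0.965, 0.02, 0.249]
contact_force: [-0.3, -0.1, -1.5]
gripper_width: 0.709
finger_force: 55.0
```

Request:
play_rows(increments=[0,0,-0.06,0,0,0,0,0,-0.06,0,0,0,0,0,-0.06,0,0,0,0,0,0,0,0,0])

```text
clock: 24.45
eef_pos: [0.4999, 0.3176, 0.0246]
tcp_rot: [-0.076, 0.965, 0.019, 0.248]
contact_force: [-0.1, -0.5, -1.1]
gripper_width: 0.712
finger_force: 55.0
```

Request:
play_rows(increments=[0,0,-0.03,0,0,0,0,0,0,0,0,0])

```text
clock: 24.65
eef_pos: [0.5, 0.3177, 0.0235]
tcp_rot: [-0.076, 0.965, 0.02, 0.249]
contact_force: [0.0, 0.4, -1.7]
gripper_width: 0.711
finger_force: 55.0
```

Request:
play_rows(increments=[0,0,-0.02,0,0,0,0,0,0,0,0,0])

```text
clock: 24.85
eef_pos: [0.5001, 0.3178, 0.0232]
tcp_rot: [-0.076, 0.965, 0.02, 0.249]
contact_force: [-1.9, -0.5, 3.4]
gripper_width: 0.711
finger_force: 55.6
```

Request:
play_rows(increments=[0,0,-0.01,0,0,0,0,0,0,0,0,0,0,0,0,0,0,0,0,0,0,0,0,0], hand=0.75)

```text
clock: 25.25
eef_pos: [0.5003, 0.3178, 0.0222]
tcp_rot: [-0.076, 0.965, 0.02, 0.249]
contact_force: [-0.8, -0.8, 0.3]
gripper_width: 0.879
finger_force: 0.0
```

Request:
play_rows(increments=[0,0,0.2,0,0,0,0,0,0.4,0,0,0,0,0,0.6,0,0,0,0,0,0.7,0,0,0,0,0,0.7,0,0,0,0,0,0.7,0,0,0,0,0,0.3,0,0,0,0,0,0,0,0,0])

```text
clock: 26.05
eef_pos: [0.501, 0.3185, 0.2001]
tcp_rot: [-0.076, 0.965, 0.021, 0.251]
contact_force: [0.6, 0.7, -0.7]
gripper_width: 0.877
finger_force: 0.0
```

```bash
python3 st.py; cat > m8.py <<'E'
from h import *
np.set_printoptions(precision=4,suppress=True)
for n in("top","scene"):
    c=env.capture(n);hsv=cv2.cvtColor(c["color"],cv2.COLOR_BGR2HSV);cv2.imwrite(f"pics/{n}_{int(env.read_state()['clock']*10)}.png",c["color"])
    m=cv2.inRange(hsv,(105,120,40),(125,255,255))
    k,l,s,ce=cv2.connectedComponentsWithStats(cv2.morphologyEx(m,cv2.MORPH_CLOSE,np.ones((3,3))))
    for i in range(1,k):
        if s[i][4]>100:
            p=onz(c,*ce[i],.3)
            if abs(p[1]-.05)<.2 and .3<p[0]<.75:
                q=cv2.approxPolyN(cv2.convexHull(np.argwhere(l==i)[:,::-1].astype(np.int32)),4).reshape(-1,2)
                print(n,s[i],ce[i].round(1),q.tolist())
    # mould check: expected outline at basket, mean grey
    g=cv2.cvtColor(c["color"],cv2.COLOR_BGR2GRAY);x=np.array([.987,.16]);y=np.array([-.16,.987])
    for a,b,z in((0,0,.008),(-41,0,.026),(41,0,.026),(0,26.5,.026),(0,-26.5,.026),(-60,0,.004),(60,0,.004)):
        u=proj(c,np.r_[np.array([.501,.3185])+(a*x+b*y)/1e3,z]);print(a,b,u.round(),g[int(u[1])-1:int(u[1])+2,int(u[0])-1:int(u[0])+2].mean().round())
E
python3 m8.py
```

```text
26.05 [0.501  0.3185 0.2001] [[-0.8622200070312762, -0.15667106068046507, 0.4816957942729463], [-0.13598239868536063, 0.9876495382661943, 0.07782786654116387], [-0.4879400031999449, 0.0016025940944662947, -0.8728756984642239]] [ 0.5591  0.7016 -0.6835] 0.87721152313043 0.0 [-0.7398  0.4047 -0.0588  2.2489  1.3813  0.3201 -0.3641]
top [301 144  70  18 528] [335.6 154. ] [[298, 154], [305, 144], [368, 151], [372, 162]]
0 0 [222. 235.] 107.0
-41 0 [222. 251.] 145.0
41 0 [218. 218.] 39.0
0 26.5 [209. 236.] 54.0
0 -26.5 [231. 232.] 36.0
-60 0 [225. 260.] 118.0
60 0 [218. 212.] 88.0
scene [344 201  50  58 485] [366.8 225.3] [[353, 261], [343, 238], [385, 199], [394, 221]]
0 0 [379. 200.] 95.0
-41 0 [367. 191.] 132.0
41 0 [393. 202.] 77.0
0 26.5 [383. 190.] 125.0
0 -26.5 [376. 203.] 126.0
-60 0 [360. 193.] 122.0
60 0 [398. 208.] 60.0
```

Request:
play_rows(increments=[0,0,0.5,-0.005,0.0325,0,0,0,0.5,-0.005,0.0325,0,0,0,0.5,-0.005,0.0325,0,0,0,0.5,-0.005,0.0325,0,0,0,0.5,-0.005,0.0325,0,0,0,0.5,0,0,0,0,0,0.5,0,0,0,0,0,0.3,0,0,0], hand=-0.1)

```text
clock: 26.95
eef_pos: [0.5108, 0.3099, 0.3461]
tcp_rot: [-0.072, 0.993, -0.01, 0.09]
contact_force: [0.3, 0.4, -0.9]
gripper_width: 0.451
finger_force: 0.0
```

Request:
play_rows(increments=[0,-0.4,0.2,0,0,-0.044,0,-0.5,0.2,0,0,-0.044,0.2,-0.5,0.2,0,0,-0.044,0.2,-0.5,0,0,0,-0.044,0.2,-0.5,0,0,0,-0.044,0.2,-0.5,0,0,0,-0.044,0.2,-0.5,0,0,0,-0.044,0.2,-0.5,0,0,0,-0.044,0.2,-0.5,0,0,0,-0.044,0.2,-0.5,0,0,0,-0.044])

```text
clock: 27.95
eef_pos: [0.5897, 0.0642, 0.3742]
tcp_rot: [0.579, 0.81, -0.067, 0.063]
contact_force: [0.8, 0.1, 0.1]
gripper_width: 0.451
finger_force: 0.0
```

```bash
cat > tgt.py <<'E'
from h import *
np.set_printoptions(precision=4,suppress=True)
s=env.read_state();M=R.from_quat(s['tcp_rot'])
D=np.array([[.113,.9936,0],[.9936,-.113,0],[0,0,-1.]])
print(s['clock'],s['eef_pos'],"rot/180:",(R.from_matrix(D)*M.inv()).as_rotvec()/np.pi,s['qpos'])
E
python3 tgt.py; python3 m8.py
```

```text
27.95 [0.5897 0.0642 0.3742] rot/180: [ 0.0587 -0.0052 -0.1403] [-0.1868  0.3066 -0.1154  1.7707  0.2416  1.1087 -0.0812]
0 0 [222. 235.] 119.0
-41 0 [222. 251.] 152.0
41 0 [218. 218.] 87.0
0 26.5 [209. 236.] 108.0
0 -26.5 [231. 232.] 128.0
-60 0 [225. 260.] 114.0
60 0 [218. 212.] 93.0
scene [344 207  35  52 334] [358.2 232. ] [[356, 259], [351, 255], [343, 238], [382, 201]]
0 0 [379. 200.] 84.0
-41 0 [367. 191.] 136.0
41 0 [393. 202.] 75.0
0 26.5 [383. 190.] 35.0
0 -26.5 [376. 203.] 128.0
-60 0 [360. 193.] 73.0
60 0 [398. 208.] 60.0
```

Request:
play_rows(increments=[0,0,0.3,0.0147,-0.0013,-0.035,0,0,0.3,0.0147,-0.0013,-0.035,0,0,0.3,0.0147,-0.0013,-0.035,0,0,0.2,0.0147,-0.0013,-0.035,0,0,0,0,0,0,0,0,0,0,0,0])

```text
clock: 28.65
eef_pos: [0.5894, 0.0659, 0.4298]
tcp_rot: [0.743, 0.669, 0.001, 0.001]
contact_force: [0.5, 0.7, 0.0]
gripper_width: 0.446
finger_force: 0.0
```

```bash
python3 tgt.py; cat > m9.py <<'E'
from h import *
np.set_printoptions(precision=4,suppress=True)
# mean blue bar pixels seen from wrist -> x at z=.322
w=env.capture("wrist");hsv=cv2.cvtColor(w["color"],cv2.COLOR_BGR2HSV);m=cv2.inRange(hsv,(105,120,40),(125,255,255))
k,l,s,ce=cv2.connectedComponentsWithStats(m)
for i in range(1,k):
    if s[i][4]>150:
        p=np.argwhere(l==i)[:,::-1];print(s[i],[onz(w,*p[abs(p[:,1]-r)<2].mean(0),.322,True)[:2] for r in range(s[i][1]+4,s[i][1]+s[i][3]-4,30)])
E
python3 m9.py
```

```text
28.65 [0.5894 0.0659 0.4298] rot/180: [ 0.0002  0.0008 -0.003 ] [-0.1369  0.26   -0.0658  1.6914  0.0195  1.1884 -0.3117]
[ 320  161   52  183 3875] [array([0.6175, 0.1125]), array([0.6026, 0.0943]), array([0.5997, 0.0742]), array([0.597 , 0.0531]), array([0.5942, 0.0306]), array([0.5994, 0.0054])]
[ 269  358   88   46 1722] [array([ 0.5695, -0.0351]), array([ 0.567 , -0.0673])]
```

Request:
play_rows(increments=[0.07,-0.18,0,0,0,-0.003,0.07,-0.18,0,0,0,0,0,0,-0.4,0,0,0,0,0,-0.4,0,0,0,0,0,-0.4,0,0,0,0,0,-0.4,0,0,0,0,0,-0.4,0,0,0,0,0,-0.1,0,0,0,0,0,0,0,0,0], hand=-0.15)

```text
clock: 29.6
eef_pos: [0.5969, 0.0467, 0.3251]
tcp_rot: [0.747, 0.665, 0.001, 0.001]
contact_force: [0.4, -0.2, -0.8]
gripper_width: 0.424
finger_force: 0.0
```

Request:
play_rows(increments=[0,0,0,0,0,0,0,0,0,0,0,0,0,0,0,0,0,0,0,0,0,0,0,0,0,0,0,0,0,0], hand=-1, newtons=30)

```text
clock: 30.1
eef_pos: [0.5952, 0.0476, 0.327]
tcp_rot: [0.747, 0.665, 0.0, -0.0]
contact_force: [-4.3, 0.6, 3.4]
gripper_width: 0.124
finger_force: 29.2
```

Request:
play_rows(increments=[-0.225,0.025,-0.138,0,0,0,-0.218,0.024,-0.149,0,0,0,-0.21,0.023,-0.16,0,0,0,-0.202,0.023,-0.17,0,0,0,-0.194,0.022,-0.18,0,0,0,-0.184,0.021,-0.189,0,0,0,-0.175,0.019,-0.198,0,0,0,-0.165,0.018,-0.207,0,0,0,-0.154,0.017,-0.215,0,0,0,-0.143,0.016,-0.222,0,0,0])

```text
clock: 31.1
eef_pos: [0.5039, 0.0595, 0.2361]
tcp_rot: [0.747, 0.665, 0.003, 0.001]
contact_force: [-1.8, 2.7, 3.2]
gripper_width: 0.128
finger_force: 31.0
```

Request:
play_rows(increments=[-0.132,0.015,-0.229,0,0,0,-0.12,0.013,-0.236,0,0,0,-0.109,0.012,-0.241,0,0,0,-0.096,0.011,-0.247,0,0,0,-0.084,0.009,-0.251,0,0,0,-0.072,0.008,-0.255,0,0,0,-0.059,0.007,-0.258,0,0,0,-0.046,0.005,-0.261,0,0,0,-0.033,0.004,-0.263,0,0,0,0,0,0,0,0,0])

```text
clock: 32.1
eef_pos: [0.465, 0.0644, 0.1219]
tcp_rot: [0.747, 0.665, 0.002, -0.0]
contact_force: [-3.6, 6.4, -2.4]
gripper_width: 0.126
finger_force: 32.3
```

Request:
play_rows(increments=[-0.01,0,-0.1,0,0,0,-0.005,0,-0.1,0,0,0,0,0,-0.1,0,0,0,0,0,-0.08,0,0,0,0,0,-0.06,0,0,0,0,0,0,0,0,0])

```text
clock: 32.7
eef_pos: [0.4636, 0.0646, 0.1006]
tcp_rot: [0.746, 0.665, 0.001, -0.001]
contact_force: [-5.4, 5.5, -3.4]
gripper_width: 0.127
finger_force: 32.6
```

Request:
play_rows(increments=[0,0,-0.04,0,0,0,0,0,-0.04,0,0,0,0,0,0,0,0,0])

```text
clock: 33.0
eef_pos: [0.4635, 0.0646, 0.0967]
tcp_rot: [0.746, 0.665, 0.001, -0.001]
contact_force: [-5.0, 6.0, -2.4]
gripper_width: 0.118
finger_force: 32.9
```

Request:
play_rows(increments=[0,0,-0.04,0,0,0,0,0,-0.04,0,0,0,0,0,0,0,0,0])

```text
clock: 33.3
eef_pos: [0.4634, 0.0646, 0.0927]
tcp_rot: [0.746, 0.665, 0.001, -0.001]
contact_force: [-5.4, 6.6, -2.8]
gripper_width: 0.127
finger_force: 33.0
```

Request:
play_rows(increments=[0,0,-0.04,0,0,0,0,0,0,0,0,0])

```text
clock: 33.5
eef_pos: [0.4634, 0.0646, 0.0913]
tcp_rot: [0.746, 0.665, 0.001, -0.001]
contact_force: [-6.3, 6.7, 4.6]
gripper_width: 0.122
finger_force: 33.6
```

Request:
play_rows(increments=[0,0,-0.03,0,0,0,0,0,0,0,0,0])

```text
clock: 33.7
eef_pos: [0.4634, 0.0646, 0.091]
tcp_rot: [0.746, 0.665, 0.001, -0.0]
contact_force: [-9.7, 6.5, 19.6]
gripper_width: 0.124
finger_force: 35.1
```

Request:
play_rows(increments=[0,0,0,0,0,0,0,0,0,0,0,0,0,0,0,0,0,0], hand=-0.2)

```text
clock: 34.0
eef_pos: [0.4667, 0.0619, 0.0895]
tcp_rot: [0.747, 0.664, 0.003, 0.002]
contact_force: [0.4, -0.2, -0.2]
gripper_width: 0.403
finger_force: 0.0
```

Request:
play_rows(increments=[0,0,0.1,0,0,0,0,0,0.3,0,0,0,0,0,0.5,0,0,0,0,0,0.6,0,0,0,-0.1,-0.3,0.6,0,0,0,-0.1,-0.6,0.6,0,0,0,-0.1,-0.7,0.5,0,0,0,0,-0.7,0.2,0,0,0,0,-0.6,0,0,0,0,0,0,0,0,0,0])

```text
clock: 35.0
eef_pos: [0.4502, -0.0879, 0.26]
tcp_rot: [0.75, 0.661, 0.002, 0.003]
contact_force: [-0.1, -0.0, -0.1]
gripper_width: 0.399
finger_force: 0.0
```

```bash
python3 st.py; python3 m8.py; python3 m6.py; python3 - <<'E'
from h import *
s=env.capture("scene");t=env.capture("top")
for c,n in((s,"scene"),(t,"top")):
    hsv=cv2.cvtColor(c["color"],cv2.COLOR_BGR2HSV);m=cv2.inRange(hsv,(105,120,50),(125,255,255));k,l,st,ce=cv2.connectedComponentsWithStats(m)
    for i in range(1,k):
        p=onz(c,*ce[i],.1)
        if st[i][4]>100 and .4<p[0]<.55 and -.05<p[1]<.15: print(n,st[i],cv2.approxPolyN(cv2.convexHull(np.argwhere(l==i)[:,::-1].astype(np.int32)),4).reshape(-1,2).tolist())
E
python3 m7.py
```

```text
35.0 [ 0.4502 -0.0879  0.26  ] [[0.12484851840601777, 0.9921553522621332, 0.006372160498993085], [0.99217530551011, -0.12483937222657579, -0.00181501459908418], [-0.0010052799324939987, 0.006548902173428869, -0.999978050405398]] [-0.0674 -0.0185 -0.1126] 0.3986140975573781 0.0 [ 0.1189  0.2351 -0.0306  2.1767  0.0126  0.7235 -0.0455]
top [297 218  71  32 517] [328.2 238.3] [[352, 249], [297, 243], [297, 217], [380, 227]]
0 0 [222. 235.] 147.0
-41 0 [222. 251.] 146.0
41 0 [218. 218.] 139.0
0 26.5 [209. 236.] 138.0
0 -26.5 [231. 232.] 132.0
-60 0 [225. 260.] 118.0
60 0 [218. 212.] 135.0
scene [299 224  51  44 328] [320.2 242.9] [[314, 269], [298, 255], [333, 223], [350, 236]]
0 0 [379. 200.] 142.0
-41 0 [367. 191.] 142.0
41 0 [393. 202.] 140.0
0 26.5 [383. 190.] 134.0
0 -26.5 [376. 203.] 138.0
-60 0 [360. 193.] 132.0
60 0 [398. 208.] 122.0
top blue [476 187  29  73 535] [494.9 221.8] [ 0.527  -0.3513] [[497, 260], [481, 227], [476, 186], [504, 191]] [[0.433, -0.35], [0.514, -0.316], [0.618, -0.311], [0.605, -0.379]]
top pink [478 190  19  34 272] [487.5 208.7] [ 0.5556 -0.3289] [[494, 
[... 1102 characters left out ...]
 [[470, 343], [420, 353], [413, 337], [467, 336]] [[0.623, -0.291], [0.555, -0.293], [0.546, -0.267], [0.618, -0.279]]
scene [300 224  50  44 322] [[314, 269], [298, 255], [333, 223], [350, 236]]
top [297 218  71  32 504] [[352, 249], [297, 243], [299, 218], [380, 227]]
top 15
11 [0.4735 0.3584] ((484.868408203125, 357.8069152832031), (132.346435546875, 101.79177856445312), 9.2623929977417)
[[418, 362], [421, 340], [425, 319], [428, 297], [439, 366], [453, 404], [459, 392], [519, 400], [535, 405], [555, 340], [558, 318]]
scene 9
3 [0.4906 0.2751] ((505.64788818359375, 286.56341552734375), (120.68407440185547, 7.253887176513672), 33.60813522338867)
[[457, 258], [457, 250], [558, 317]]
wrist 0
```

```bash
python3 -c "
from h import *
print(env.job_done())"
```

```text
the job is handed in; nothing more can be done
None
```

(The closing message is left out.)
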